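# Run the marking sled past its spring plunger

### The job

The stone cap clamped on the sliding sled has to come under the scriber. Press the long spring-loaded release bar down with closed fingertips and, keeping it held down, push the sled gently by its upright paddle past the spring plunger until the sled is fully home against the end stop; then lift off so that the bar springs all the way up and the plunger locks the sled. Grip nothing, and leave the stones, the small figure and the tape measure beside the jig where they are.

Things in the scene. Friction and masses are not known exactly. Their poses are not given: they have to be found in the camera images.
- jig: Fixed marking jig on the desk: steel base plate 200 x 305 x 8 mm with two aluminium rails, tops 34 mm up. Origin at desk height beside the plunger. y axis: the way the sled slides home; x: away from the robot; z up. Sled line at x = +40 mm, release bar at x = -58 mm, end stop at y = 110 mm. A scriber post 130 mm high at x = 100, y = 59 mm overhangs the home place to x = 40 mm.
- bar_top (a point): Middle of the top face of the release bar: flat grooved steel bar on the robot's side of the jig, 30 mm wide (x of the jig), 260 mm long (130 mm either way along the jig's y), 10 mm thick; top 36 mm above the desk when up. It stays level wherever it is pressed. It carries the plunger, a 10 mm pin that stands up between the rails at the jig's y = 0, in the sled's way.
- bar (a joint): How far bar and plunger are pressed down, m: 0 up (sled blocked), 0.016 fully down (hard stop); above 0.008 the plunger clears the sled's teeth. Spring: 4 N at 0, 10 N at 0.016; springs up when let go. If let up half-way, the plunger catches between the sled's four teeth and blocks it again.
- sled (a joint): Sled's travel along the jig's y, m: 0 to 0.028 at the start (the plunger blocks it at 0.035); 0.149 fully home at the end stop (above 0.145 the plunger can rise behind it). Friction 1.5 N, stays where left, cannot be lifted. Wooden deck 90 (x) x 100 (y) mm, top 46 mm above the desk, with a clamped stone cap 62 mm across, 47 mm high.
- paddle: Upright aluminium paddle fixed to the sled by a side arm, to be pushed: 36 mm wide (jig's x), 10 mm thick (y), 20 mm high; origin at its centre, 49 mm above the desk, straight above the bar's middle line, its foot 3 mm over the raised bar. Push its -y face towards +y with the side of the fingers while their tips hold the bar down. Its y in the jig's frame is -0.090 m + the sled's travel.
- rub_stone: Bystander: greenish rubbing stone 41 x 101 x 25 mm, loose; origin at the centre of its underside.
- cap_ring: Bystander: hollow round stone cap, 62 mm across, 31 mm high, loose; origin at the centre of its underside.
- small_figure: Bystander: small standing stone figure 50 x 57 x 146 mm, loose; origin at the centre of its underside.
- tape: Bystander: tape measure 35 x 72 x 62 mm, loose; origin at the centre of its underside.

How it is judged:
On the way, in this order (a step that is already met when the one before it is completed fails the run):
1. the release bar is held down while the sled is still before the plunger (value of joint bar above 0.008 m and value of joint sled below 0.045 m), for 0.1 s.
2. the sled is fully home while the bar is still held down (value of joint bar above 0.006 m and value of joint sled above 0.143 m), for 0.1 s.
At the end, for the whole second after the job is handed in: The sled is home (travel above 0.143 m of 0.149), and the release bar is back up (within 3 mm of its top) so that the plunger stands behind the sled (value of joint sled above 0.143 m and value of joint bar below 0.003 m); the robot touches nothing.
It fails at once if the paddle is gripped or rammed (more than 40 N) (contact force between the fingers and paddle above 40 N).
It fails at once if a bystander is pushed away or lifted (more than 20 mm) (distance of any of rub_stone, cap_ring, small_figure, tape from where it was at the start of the episode above 0.02 m).
It fails at once if the small figure is knocked over (angle between small_figure's own z axis and vertical above 0.3 rad).
It also fails if it takes over 40 s, if anything falls off the work surface, if the arm or the gripper's body presses on something with over 40 N, if the wrist force passes 120 N, or if a joint passes its speed limit or range.

### The arm

A 6-joint arm with a two-finger parallel gripper is mounted at the origin on a cart in front of the work surface, level with it; the furniture and walls round the work are solid. World frame = base frame: x ahead of the robot, y to its left, z up, the work surface at z = 0. Lengths are in m, angles in rad, forces in N, time in s.
With the tool pointing down it reaches from about 0.3 to 0.85 m from the base axis. Payload 5.4 kg.
Tool frame: the origin (TCP) lies at the very end of the fingers, on their centre line; the grasp point (between the pads) lies 19 mm behind it; z points along the fingers, y is the direction in which the jaws open and shut (so a half turn about z gives the same grasp; the last joint's range is limited). The gripper opens to 85 mm and grips with 20 to 120 N. Pads are 22 mm wide; open, the fingers measure 114 mm over their backs; the gripper's body (76 mm by 85 mm) begins 54 mm behind the grasp point. The pads swing forward as they close: fully open they stand 13 mm farther back than shut.
Start: joints at [-1.383, 0.158, 1.597, -0, 1.386, -0.21], TCP at [0.223, -0.53, 0.231] pointing down, gripper open.
Joint ranges: [-2.91, 2.91], [-0.94, 2.29], [0.18, 2.7], [-1.29, 4.43], [0.17, 2.64], [-3, 3]. Speed limits (rad/s): [2.57, 2.57, 3.14, 3.14, 3.14, 3.14].

### API

Orientations are given as a unit quaternion [x, y, z, w].
In Python, from bench import status, vision, sign_off gives the robot as it stands.
- The arm moves only by the tool carry_out, never from a script. Its argument "steps" is a list of rows, each an object of numbers: "dx", "dy", "dz": the shift along the tool's x, y, z in units of 40 mm (1.0 is 40 mm); "spin": the turn about the tool's z in units of 5 degrees (1.0 is 5 degrees); "jaw": the opening in per cent of the stroke, from 0 (shut) to 100 (fully open). In form: [{"dx": .., "dy": .., "dz": .., "spin": .., "jaw": ..}, ...]. A call has 1 to 10 rows; each row shifts and turns the commanded pose from where the row before left it, along the tool's axes as they then stand; what a row does not reach is not made up. A row lasts 1/12 s, in which the tool goes at most 41.7 mm and 7.16 degrees, less where a joint would pass 70% of its speed; a pose out of reach is approached as far as the arm can. A call is refused whole if a number of a shift passes 1 or a number of a turn 1, either way. A call with a gripper value outside its range is refused whole. The fingers move at their own pace and stop on an object; "squeeze" is the grip in N (left out, the last holds). Time passes only in rows, so rows that do not move let the fingers close. It gives the time, the measured TCP pose, the force and the opening at its end, in the units of the state.
- status.get_state(): the state, without advancing time (a new reading comes with each control period).
- vision.grab_frame(name): name is "scene" or "top"; returns a dict with "color" (400x640x3 uint8, red, green, blue), "mtx" (3x3 intrinsics, pixels), "k1" (the pictures are not rectified: a ray, as slopes to the right and down, at radius r is drawn at 1 + k1 r^2 times it, then the intrinsics apply), "R" (3x3) and "t" (3): a world point X has camera coordinates R X + t. Camera axes: x right, y down, z forward; pixel columns grow to the right and rows downward; lengths in m; the calibration is good to about 2 mm. A picture is of the moment at which its call begins. There is no depth.
- sign_off(): hands the job in, once; it reports no verdict.
The state is a dict: "time": time; "joint_pos": joint angles; "dq": joint speeds; "joint_torque": joint torques, N m; "ee_pos": TCP position; "ee_rot": TCP orientation; "contact_force": force on the tool from outside, world axes, zero at the start; "moment": the same for the moment, N m; "grip_width": finger opening in m.
Only numpy, scipy, OpenCV 4.12 (cv2) and the standard library are available. Lean on these libraries where they do the work, as an engineer would, in place of code of your own. Each camera call takes 0.05 s, during which the arm holds its last target.

## Working session

There is one attempt and no reset: what is moved stays moved. The work goes in short steps, Python scripts to look and compute and a tool call to move; the robot and the scene stay as the last step left them, time stands still between calls to the robot, and variables do not carry over. Pictures are saved under pics/ and viewed, and the job is handed in when it is done.

Besides the shell and the picture viewer there is one more tool, called after "Emit:" as name(argument=value, ...) on one line, values as JSON. carry_out: Moves the arm, as the interface text tells. Its arguments: {"type":"object","properties":{"steps":{"type":"array"},"squeeze":{"type":"number"}},"required":["steps"]}

```bash
mkdir -p pics; ls; python3 - <<'E'
from bench import status, vision
import cv2, numpy as np, pickle
s=status.get_state(); print({k:np.round(v,3) for k,v in s.items()})
F={}
for n in("scene","top"):
    f=vision.grab_frame(n); F[n]=f; cv2.imwrite(f"pics/{n}0.png",f["color"][...,::-1]); print(n,f["mtx"],f["k1"],f["R"],f["t"])
pickle.dump(F,open("f0.pkl","wb"))
E
```

```text
pics
{'time': np.float64(0.0), 'joint_pos': array([-1.383,  0.159,  1.598,  0.   ,  1.386, -0.21 ]), 'dq': array([-0.001, -0.001,  0.001,  0.001, -0.001, -0.001]), 'joint_torque': array([ 0.0000e+00, -3.9600e+01, -3.3143e+01, -0.0000e+00,  9.0000e-03,
       -0.0000e+00]), 'ee_pos': array([ 0.223, -0.53 ,  0.23 ]), 'ee_rot': array([ 0.98 ,  0.198,  0.   , -0.001]), 'contact_force': array([-1.107,  0.838, -0.175]), 'moment': array([-0.001,  0.016,  0.008]), 'grip_width': np.float64(0.085)}
scene [[367.49928932   0.         319.29210162]
 [  0.         367.49928932 198.84969031]
 [  0.           0.           1.        ]] -0.01632993212598658 [[-0.78988439 -0.61306006 -0.0154926 ]
 [-0.43423324  0.57696062 -0.69177882]
 [ 0.43304058 -0.53969788 -0.72194325]] [0.4986219  0.30577652 0.80950338]
top [[452.22144499   0.         323.31617318]
 [  0.         452.22144499 197.42327431]
 [  0.           0.           1.        ]] -0.13322442224628614 [[ 0.01593008 -0.99970973 -0.01807453]
 [-0.98451275 -0.0125264  -0.17486488]
 [ 0.17458771  0.02058022 -0.98442653]] [0.01511223 0.64062196 1.0486026 ]
```

View pics/scene0.png

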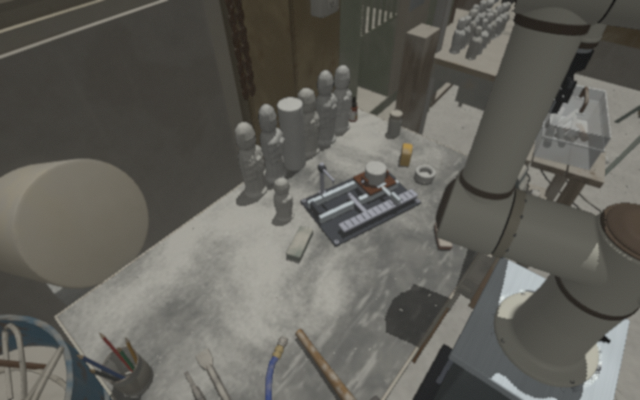

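View pics/top0.png

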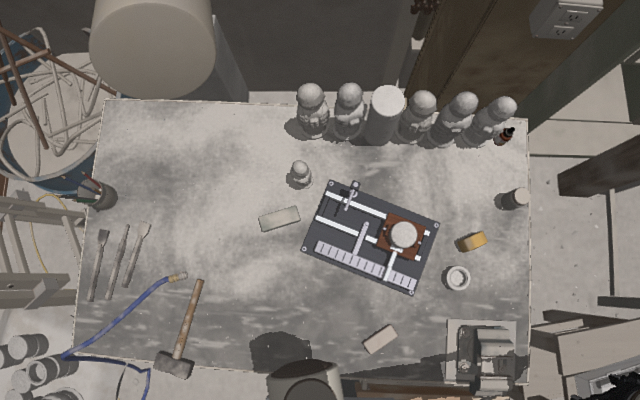

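```bash
python3 - <<'E'
import cv2,pickle
F=pickle.load(open("f0.pkl","rb"))
c=F["top"]["color"][165:305,285:485,::-1]
cv2.imwrite("pics/t1.png",cv2.resize(c,None,fx=4,fy=4,interpolation=cv2.INTER_CUBIC))
c=F["scene"]["color"][150:250,290:450,::-1]
cv2.imwrite("pics/s1.png",cv2.resize(c,None,fx=5,fy=5,interpolation=cv2.INTER_CUBIC))
E
```

```text
(no output)
```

View pics/t1.png

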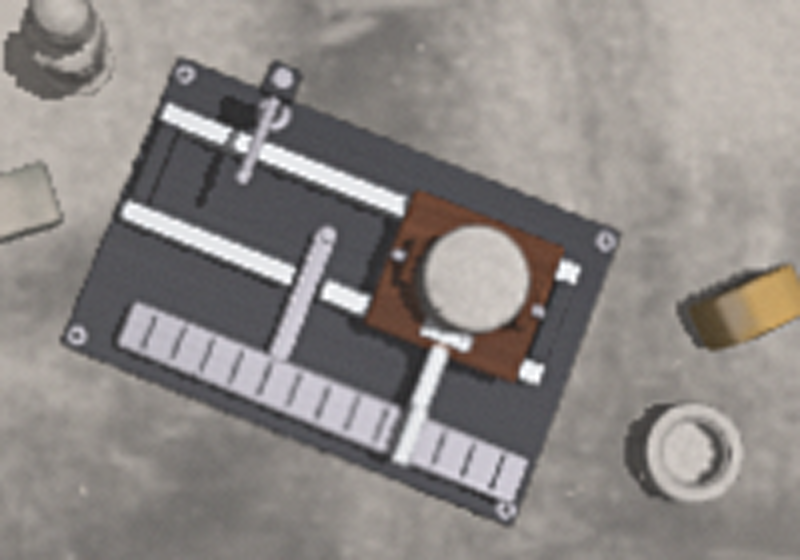

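View pics/s1.png

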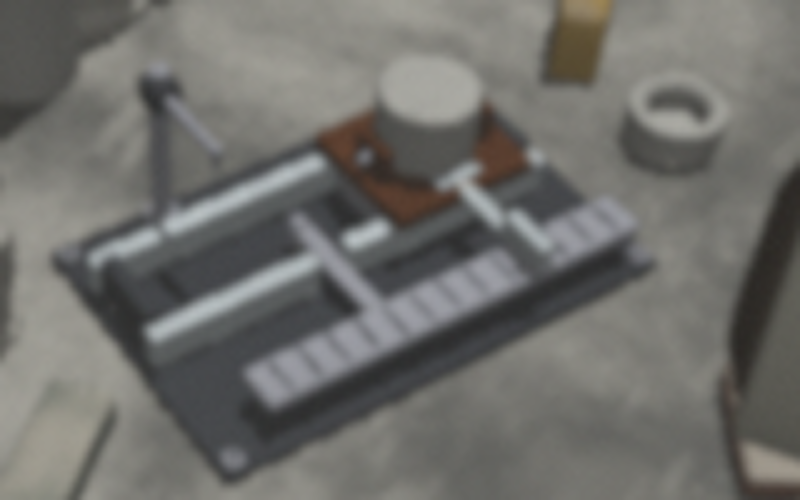

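The top crop shows the bar's corners at about (135,303), (119,346), (527,457) and (515,500), and the plate's corners at (180,60), (620,235), (505,523) and (65,342). The paddle's top is at about (405,435).

```bash
cat >h.py <<'E'
import numpy as np,cv2
def ray(f,uv,z):
    K=np.array(f["mtx"]);d=np.array([f["k1"],0,0,0,0.])
    # model: x*(1+k1 r^2)
    n=cv2.undistortPoints(np.array(uv,float).reshape(-1,1,2),K,d).reshape(-1,2)
    R=np.array(f["R"]);t=np.array(f["t"]);C=-R.T@t
    D=np.c_[n,np.ones(len(n))]@R
    return C+D*((z-C[2])/D[:,2])[:,None]
def proj(f,X):
    R=np.array(f["R"]);return cv2.projectPoints(np.array(X,float).reshape(-1,3),cv2.Rodrigues(R)[0],np.array(f["t"]),np.array(f["mtx"]),np.array([f["k1"],0,0,0,0.]))[0].reshape(-1,2)
E
python3 - <<'E'
import pickle,numpy as np
from h import *
F=pickle.load(open("f0.pkl","rb"))
top=lambda p:(np.array(p)+.5)/4-.5+[285,165]
sc=lambda p:(np.array(p)+.5)/5-.5+[290,150]
def fit(L,W):
    L=np.array(L)[:,:2];W=W[:,:2];a=L-L.mean(0);b=W-W.mean(0)
    th=np.arctan2((a[:,0]*b[:,1]-a[:,1]*b[:,0]).sum(),(a*b).sum());R=np.array([[np.cos(th),-np.sin(th)],[np.sin(th),np.cos(th)]])
    o=W.mean(0)-R@L.mean(0);print("th",np.degrees(th),"o",o.round(4),"res mm",((W-(L@R.T+o))*1e3).round(1).tolist());return th,o
W=ray(F["top"],top([(135,303),(119,346),(527,457),(515,500)]),.036);fit([(-.043,.13),(-.073,.13),(-.043,-.13),(-.073,-.13)],W)
print(W.round(4))
W=ray(F["top"],top([(180,60),(620,235),(505,523),(65,342)]),.008);print(W.round(3),np.linalg.norm(np.diff(W,axis=0),axis=1))
W=ray(F["scene"],sc([(243,371),(270,408),(612,200),(636,220)]),.036);fit([(-.043,.13),(-.073,.13),(-.043,-.13),(-.073,-.13)],W)
for n,m,p in(("top",top,[(393,462),(410,464),(412,402),(424,405)]),("scene",sc,[(513,213),(547,250)])):print(n,ray(F[n],m(p),.059).round(4))
E
```

```text
th -20.60346869625203 o [ 0.5327 -0.1008] res mm [[-1.3, -0.8], [0.3, -2.1], [-0.6, 3.0], [1.6, -0.0]]
[[ 0.5369  0.0351  0.036 ]
 [ 0.5104  0.0445  0.036 ]
 [ 0.446  -0.2044  0.036 ]
 [ 0.4201 -0.1969  0.036 ]]
[[ 0.696  0.01   0.008]
 [ 0.586 -0.271  0.008]
 [ 0.405 -0.196  0.008]
 [ 0.514  0.079  0.008]] [0.30164183 0.19568797 0.29573125]
th -21.203154888011937 o [ 0.5322 -0.0997] res mm [[-1.1, -1.6], [0.4, -0.3], [-4.1, 3.1], [4.9, -1.3]]
top [[ 0.4425 -0.1202  0.059 ]
 [ 0.4414 -0.1303  0.059 ]
 [ 0.4781 -0.1316  0.059 ]
 [ 0.4763 -0.1388  0.059 ]]
scene [[ 0.473  -0.136   0.059 ]
 [ 0.4432 -0.122   0.059 ]]
```

```bash
cat >>h.py <<'E'
th=np.radians(-20.7);o=np.array([.5325,-.1003]);RJ=np.array([[np.cos(th),-np.sin(th)],[np.sin(th),np.cos(th)]])
def loc(P): return np.c_[(np.atleast_2d(P)[:,:2]-o)@RJ,np.atleast_2d(P)[:,2]]
def wor(L): L=np.atleast_2d(L);return np.c_[L[:,:2]@RJ.T+o,L[:,2]]
def box(x0,x1,y0,y1,z): return wor([(x0,y0,z),(x1,y0,z),(x1,y1,z),(x0,y1,z)])
def draw(f,polys,roi,k,name):
    x,y,w,h=roi;im=cv2.resize(f["color"][y:y+h,x:x+w,::-1],None,fx=k,fy=k,interpolation=cv2.INTER_CUBIC)
    for P,c in polys:
        p=((proj(f,P)-[x,y]+.5)*k-.5);cv2.polylines(im,[np.int32(p*16)],True,c,1,cv2.LINE_AA,4)
    cv2.imwrite(name,im)
ROIT=(285,165,200,140,4);ROIS=(290,150,160,100,5)
E
python3 - <<'E'
import pickle
from h import *
F=pickle.load(open("f0.pkl","rb"))
for s in(0,):
  pol=[(box(-.073,-.043,-.13,.13,.036),(0,0,255)),(box(-.1,.1,-.19,.115,.008),(0,255,0)),(box(-.076,-.040,-.095,-.085,.059),(255,255,0)),(box(-.005,.085,-.14,-.04,.046),(255,0,255))]
draw(F["top"],pol,ROIT[:4],4,"pics/t2.png");draw(F["scene"],pol,ROIS[:4],5,"pics/s2.png")
print(loc(np.array([[.4425,-.1202,.059],[.4414,-.1303,.059],[.4781,-.1316,.059],[.4763,-.1388,.059],[.473,-.136,.059],[.4432,-.122,.059],[.696,.01,0],[.586,-.271,0],[.405,-.196,0],[.514,.079,0]])).round(4))
E
```

```text
[[-0.0772 -0.0504  0.059 ]
 [-0.0746 -0.0603  0.059 ]
 [-0.0398 -0.0485  0.059 ]
 [-0.039  -0.0559  0.059 ]
 [-0.043  -0.0544  0.059 ]
 [-0.0759 -0.0519  0.059 ]
 [ 0.114   0.161   0.    ]
 [ 0.1104 -0.1408  0.    ]
 [-0.0854 -0.1346  0.    ]
 [-0.0807  0.1612  0.    ]]
```

View pics/t2.png

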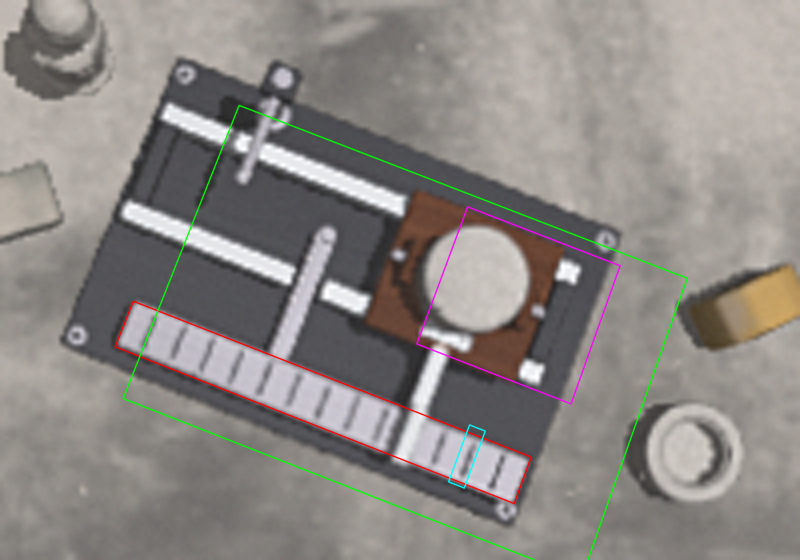

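View pics/s2.png

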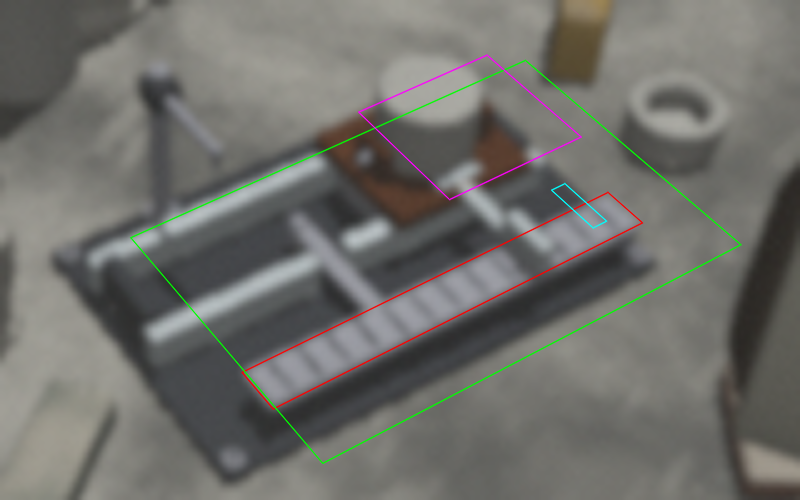

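The overlay fits the bar, but the jig's y = 0 is at the plunger and the bar's middle need not be there. Measuring the plunger, end stop and sled along y next.

```bash
python3 - <<'E'
import pickle
from h import *
F=pickle.load(open("f0.pkl","rb"))
top=lambda p:(np.array(p)+.5)/4-.5+[285,165]
sc=lambda p:(np.array(p)+.5)/5-.5+[290,150]
for z in(.034,.046): print(z,"arm/pin",loc(ray(F["top"],top([(275,352),(292,358),(325,235)]),z)).round(3).tolist())
print("stop",loc(ray(F["top"],top([(178,138),(150,205)]),.034)).round(3).tolist())
print("post top",loc(ray(F["top"],top([(284,78)]),.130)).round(3).tolist(),"scribe",loc(ray(F["top"],top([(243,180)]),.10)).round(3).tolist())
print("deck",loc(ray(F["top"],top([(418,190),(565,245),(517,383),(367,322)]),.046)).round(3).tolist())
print("cap",loc(ray(F["top"],top([(476,278)]),.093)).round(3).tolist())
print("scene pin",loc(ray(F["scene"],sc([(297,217)]),.046)).round(3).tolist(),loc(ray(F["scene"],sc([(297,217)]),.034)).round(3).tolist(),"post",loc(ray(F["scene"],sc([(160,75)]),.13)).round(3).tolist())
print(wor([(-.058,0,.036)]), )
E
```

```text
0.034 arm/pin [[-0.04, 0.038, 0.034], [-0.04, 0.027, 0.034], [0.038, 0.035, 0.034]]
0.046 arm/pin [[-0.041, 0.038, 0.046], [-0.041, 0.027, 0.046], [0.037, 0.035, 0.046]]
stop [[0.062, 0.141, 0.034], [0.016, 0.142, 0.034]]
post top [[0.101, 0.091, 0.13]] scribe [[0.042, 0.093, 0.1]]
deck [[0.083, -0.008, 0.046], [0.084, -0.104, 0.046], [-0.005, -0.105, 0.046], [-0.004, -0.008, 0.046]]
cap [[0.039, -0.055, 0.093]]
scene pin [[0.03, 0.043, 0.046]] [[0.04, 0.036, 0.034]] post [[0.096, 0.095, 0.13]]
[[ 0.47824425 -0.07979846  0.036     ]]
```

```bash
sed -i 's/^th=np.*o=np.array(\[.5325,-.1003\]);\(.*\)$/th=np.radians(-20.7);\1;o=np.array([.5325,-.1003])+RJ@[0,.033]/' h.py; cat >>h.py <<'E'
from scipy.spatial.transform import Rotation as Ro
def info(goal_jig=None):
    from bench import status
    s=status.get_state();R=Ro.from_quat(s["ee_rot"]).as_matrix();p=np.array(s["ee_pos"])
    j=loc(p)[0];print("t",round(float(s["time"]),2),"jig",(j*1e3).round(1),"F",np.round(s["contact_force"],1),"Fjig",(RJ.T@np.array(s["contact_force"])[:2]).round(1),"grip",round(float(s["grip_width"]),4),"q",np.round(s["joint_pos"],2))
    print("tool x angle in jig deg",np.degrees(np.arctan2(R[1,0],R[0,0])-th).round(2),"tilt",np.degrees(np.arccos(-R[2,2])).round(2))
    if goal_jig is not None: print("units dx dy dz",((R.T@(wor(goal_jig)[0]-p))/.04).round(3))
E
python3 - <<'E'
from h import *
info((-.058,-.122,.12)); print(wor([(-.058,-.122,.12)]))
E
```

```text
t 0.1 jig [-138.1 -544.1  230.4] F [ 0.6 -0.6 -0.3] Fjig [ 0.8 -0.4] grip 0.0857 q [-1.38  0.16  1.6   0.    1.39 -0.21]
tool x angle in jig deg 43.49 tilt 0.1
units dx dy dz [ 8.715 -6.272  2.774]
[[ 0.44678499 -0.16305298  0.12      ]]
```

Emit:
carry_out(squeeze=30, steps=[{"dx": 0.5,"dy": -0.36,"jaw": 0},{"dx": 0.58,"dy": -0.42,"jaw": 0},{"dx": 0.58,"dy": -0.42,"jaw": 0},{"dx": 0.58,"dy": -0.42,"jaw": 0},{"dx": 0.58,"dy": -0.42,"jaw": 0},{"dx": 0.58,"dy": -0.42,"jaw": 0},{"dx": 0.58,"dy": -0.42,"jaw": 0},{"dx": 0.58,"dy": -0.42,"jaw": 0},{"dx": 0.58,"dy": -0.42,"jaw": 0},{"dx": 0.58,"dy": -0.42,"jaw": 0}])

```text
invalid input at $.steps[0]: expected keys dx, dy, dz, spin, jaw
```

Emit:
carry_out(steps=[{"dx": 0.58,"dy": -0.42,"jaw": 0},{"dx": 0.58,"dy": -0.42,"jaw": 0},{"dx": 0.58,"dy": -0.42,"jaw": 0},{"dx": 0.58,"dy": -0.42,"jaw": 0},{"dx": 0.5,"dy": -0.36,"jaw": 0},{"spin": 0.9,"jaw": 0},{"spin": 1,"jaw": 0},{"spin": 1,"jaw": 0},{"spin": 1,"jaw": 0},{"spin": 1,"jaw": 0}])

```text
invalid input at $.steps[0]: expected keys dx, dy, dz, spin, jaw
```

Emit:
carry_out(steps=[{"spin": 1,"jaw": 0},{"spin": 1,"jaw": 0},{"spin": 1,"jaw": 0},{"spin": 0.8,"jaw": 0},{"dz": 0.5,"jaw": 0},{"dz": 0.5,"jaw": 0},{"dz": 0.5,"jaw": 0},{"dz": 0.5,"jaw": 0},{"jaw": 0}])

```text
invalid input at $.steps[0]: expected keys dx, dy, dz, spin, jaw
```

```bash
python3 - <<'E'
from h import *
info((-.058,-.122,.06))
E
```

```text
t 0.1 jig [-138.1 -544.1  230.4] F [ 0.6 -0.6 -0.3] Fjig [ 0.8 -0.4] grip 0.0857 q [-1.38  0.16  1.6   0.    1.39 -0.21]
tool x angle in jig deg 43.49 tilt 0.1
units dx dy dz [ 8.715 -6.269  4.274]
```

All keys are needed in each row.

Emit:
carry_out(squeeze=30, steps=[{"dx": 0.5,"dy": -0.36,"dz": 0,"spin": 0,"jaw": 0},{"dx": 0.58,"dy": -0.42,"dz": 0,"spin": 0,"jaw": 0},{"dx": 0.58,"dy": -0.42,"dz": 0,"spin": 0,"jaw": 0},{"dx": 0.58,"dy": -0.42,"dz": 0,"spin": 0,"jaw": 0},{"dx": 0.58,"dy": -0.42,"dz": 0,"spin": 0,"jaw": 0},{"dx": 0.58,"dy": -0.42,"dz": 0,"spin": 0,"jaw": 0},{"dx": 0.58,"dy": -0.42,"dz": 0,"spin": 0,"jaw": 0},{"dx": 0.58,"dy": -0.42,"dz": 0,"spin": 0,"jaw": 0},{"dx": 0.58,"dy": -0.42,"dz": 0,"spin": 0,"jaw": 0},{"dx": 0.58,"dy": -0.42,"dz": 0,"spin": 0,"jaw": 0}])

```text
time: 0.93
ee_pos: [0.3698, -0.2873, 0.2309]
ee_rot: [0.98, 0.197, -0.0, -0.0]
contact_force: [-0.4, -0.3, -0.3]
grip_width: 0.0002
```

```bash
python3 - <<'E'
from h import *
info((-.058,-.122,.12))
E
```

```text
t 0.93 jig [ -86.1 -265.4  230.9] F [-0.4 -0.3 -0.3] Fjig [-0.3 -0.4] grip 0.0002 q [-0.92 -0.12  1.88  0.    1.38  0.25]
tool x angle in jig deg 43.48 tilt 0.04
units dx dy dz [ 2.977 -2.116  2.774]
```

Emit:
carry_out(steps=[{"dx": 0.6,"dy": -0.42,"dz": 0,"spin": 0,"jaw": 0},{"dx": 0.6,"dy": -0.42,"dz": 0,"spin": 0,"jaw": 0},{"dx": 0.6,"dy": -0.42,"dz": 0,"spin": 0,"jaw": 0},{"dx": 0.6,"dy": -0.42,"dz": 0,"spin": 0,"jaw": 0},{"dx": 0.58,"dy": -0.44,"dz": 0,"spin": 0,"jaw": 0},{"dx": 0,"dy": 0,"dz": 0,"spin": 0.9,"jaw": 0},{"dx": 0,"dy": 0,"dz": 0,"spin": 1,"jaw": 0},{"dx": 0,"dy": 0,"dz": 0,"spin": 1,"jaw": 0},{"dx": 0,"dy": 0,"dz": 0,"spin": 1,"jaw": 0},{"dx": 0,"dy": 0,"dz": 0,"spin": 1,"jaw": 0}])

```text
time: 1.77
ee_pos: [0.4463, -0.1641, 0.2308]
ee_rot: [1.0, -0.017, -0.0, -0.0]
contact_force: [-0.2, -0.4, 0.0]
grip_width: -0.0
```

Emit:
carry_out(steps=[{"dx": 0,"dy": 0,"dz": 0,"spin": 1,"jaw": 0},{"dx": 0,"dy": 0,"dz": 0,"spin": 1,"jaw": 0},{"dx": 0,"dy": 0,"dz": 0,"spin": 1,"jaw": 0},{"dx": 0,"dy": 0,"dz": 0,"spin": 0.8,"jaw": 0},{"dx": 0,"dy": 0,"dz": 0.6,"spin": 0,"jaw": 0},{"dx": 0,"dy": 0,"dz": 0.6,"spin": 0,"jaw": 0},{"dx": 0,"dy": 0,"dz": 0.6,"spin": 0,"jaw": 0},{"dx": 0,"dy": 0,"dz": 0.6,"spin": 0,"jaw": 0},{"dx": 0,"dy": 0,"dz": 0.6,"spin": 0,"jaw": 0},{"dx": 0,"dy": 0,"dz": 0,"spin": 0,"jaw": 0}])

```text
time: 2.6
ee_pos: [0.443, -0.162, 0.1062]
ee_rot: [0.984, -0.18, -0.005, -0.002]
contact_force: [-0.6, -0.1, -0.2]
grip_width: -0.0001
```

```bash
python3 - <<'E'
from h import *
from bench import vision
info((-.058,-.122,.06))
for n in("scene","top"):
    f=vision.grab_frame(n)
    draw(f,[],(ROIT if n=="top" else (290,120,160,130)) [:4],4 if n=="top" else 4,f"pics/{n}3.png")
E
```

```text
t 2.6 jig [ -61.9 -122.4  106.2] F [-0.6 -0.1 -0.2] Fjig [-0.6 -0.3] grip -0.0001 q [-0.61  0.04  1.99 -0.    1.12  1.32]
tool x angle in jig deg -0.01 tilt 0.59
units dx dy dz [ 0.11  -0.007  1.154]
```

View pics/scene3.png

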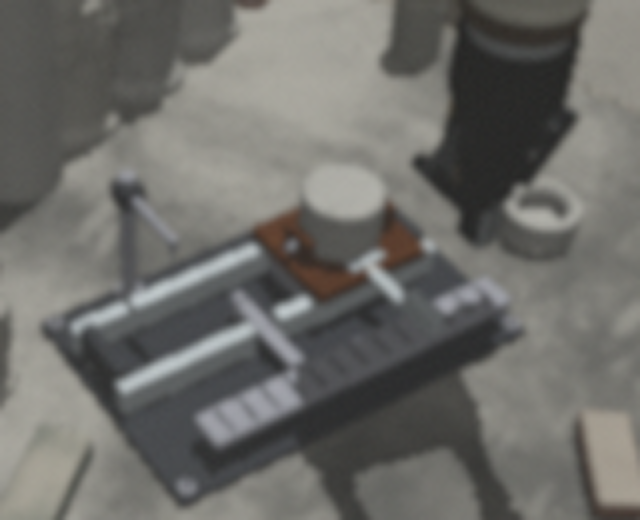

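View pics/top3.png

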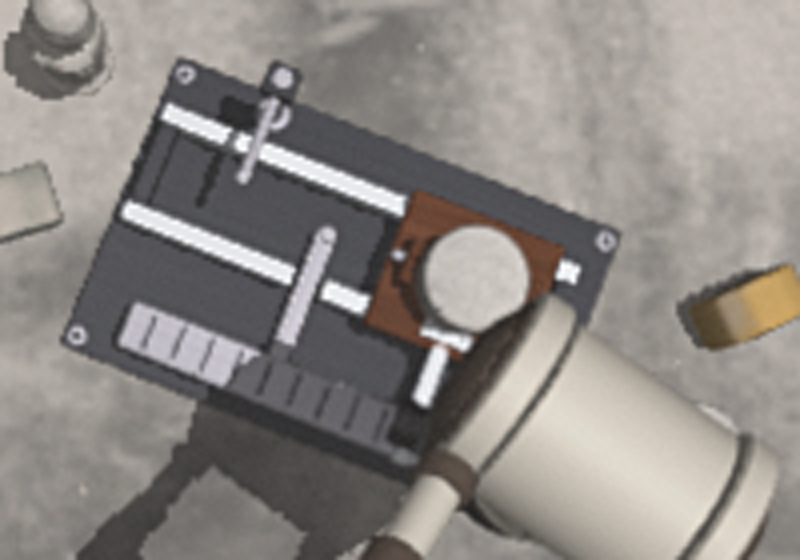

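The scene picture shows the shut fingers as a "V" in the jaw direction, narrow at the tip near crop (475,232), with elbows near (420,165). Pushing in the jaw direction would meet the paddle with a slanted finger. I turn −90° so the flat 22 mm sides do the pushing.

Emit:
carry_out(steps=[{"dx": 0,"dy": 0,"dz": 0,"spin": -1,"jaw": 0},{"dx": 0,"dy": 0,"dz": 0,"spin": -1,"jaw": 0},{"dx": 0,"dy": 0,"dz": 0,"spin": -1,"jaw": 0},{"dx": 0,"dy": 0,"dz": 0,"spin": -1,"jaw": 0},{"dx": 0,"dy": 0,"dz": 0,"spin": -1,"jaw": 0},{"dx": 0,"dy": 0,"dz": 0,"spin": -1,"jaw": 0},{"dx": 0,"dy": 0,"dz": 0,"spin": -1,"jaw": 0},{"dx": 0,"dy": 0,"dz": 0,"spin": -1,"jaw": 0},{"dx": 0,"dy": 0,"dz": 0,"spin": -1,"jaw": 0},{"dx": 0,"dy": 0,"dz": 0,"spin": -1,"jaw": 0}])

```text
time: 3.53
ee_pos: [0.4479, -0.1654, 0.1138]
ee_rot: [0.967, 0.255, 0.001, 0.002]
contact_force: [-0.4, -1.2, -0.5]
grip_width: 0.0003
```

Emit:
carry_out(steps=[{"dx": 0,"dy": 0,"dz": 0,"spin": -1,"jaw": 0},{"dx": 0,"dy": 0,"dz": 0,"spin": -1,"jaw": 0},{"dx": 0,"dy": 0,"dz": 0,"spin": -1,"jaw": 0},{"dx": 0,"dy": 0,"dz": 0,"spin": -1,"jaw": 0},{"dx": 0,"dy": 0,"dz": 0,"spin": -1,"jaw": 0},{"dx": 0,"dy": 0,"dz": 0,"spin": -1,"jaw": 0},{"dx": 0,"dy": 0,"dz": 0,"spin": -1,"jaw": 0},{"dx": 0,"dy": 0,"dz": 0,"spin": -1,"jaw": 0},{"dx": 0,"dy": 0,"dz": 0,"spin": 0,"jaw": 0},{"dx": 0,"dy": 0,"dz": 0,"spin": 0,"jaw": 0}])

```text
time: 4.37
ee_pos: [0.4476, -0.1651, 0.1131]
ee_rot: [0.823, 0.568, 0.001, 0.001]
contact_force: [0.6, -0.4, -0.1]
grip_width: -0.0
```

```bash
python3 - <<'E'
from h import *
info((-.059,-.122,.06))
E
```

```text
t 4.37 jig [ -56.5 -123.7  113.1] F [ 0.6 -0.4 -0.1] Fjig [ 0.7 -0.2] grip -0.0 q [-0.61  0.03  1.98  0.    1.13 -0.24]
tool x angle in jig deg 89.86 tilt 0.18
units dx dy dz [ 0.042 -0.066  1.327]
```

Emit:
carry_out(steps=[{"dx": 0.04,"dy": -0.06,"dz": 0.3,"spin": 0,"jaw": 0},{"dx": 0,"dy": 0,"dz": 0.35,"spin": 0,"jaw": 0},{"dx": 0,"dy": 0,"dz": 0.35,"spin": 0,"jaw": 0},{"dx": 0,"dy": 0,"dz": 0.33,"spin": 0,"jaw": 0},{"dx": 0,"dy": 0,"dz": 0.2,"spin": 0,"jaw": 0},{"dx": 0,"dy": 0,"dz": 0,"spin": 0,"jaw": 0},{"dx": 0,"dy": 0,"dz": 0,"spin": 0,"jaw": 0}])

```text
time: 4.95
ee_pos: [0.4451, -0.1622, 0.0505]
ee_rot: [0.823, 0.568, 0.0, 0.0]
contact_force: [0.9, 0.4, 0.3]
grip_width: 0.0003
```

```bash
python3 - <<'E'
from h import *
from bench import vision
info((-.059,-.122,.022))
for n in("scene","top"):
    f=vision.grab_frame(n)
    draw(f,[(box(-.073,-.043,-.163,.097,.036),(0,0,255))],(ROIT if n=="top" else (290,120,160,130)) [:4],4 if n=="top" else 4,f"pics/{n}4.png")
E
```

```text
t 4.95 jig [ -59.9 -121.8   50.5] F [0.9 0.4 0.3] Fjig [0.8 0.7] grip 0.0003 q [-0.61  0.13  2.02  0.    0.99 -0.24]
tool x angle in jig deg 89.94 tilt 0.01
units dx dy dz [-0.005  0.022  0.712]
```

View pics/scene4.png

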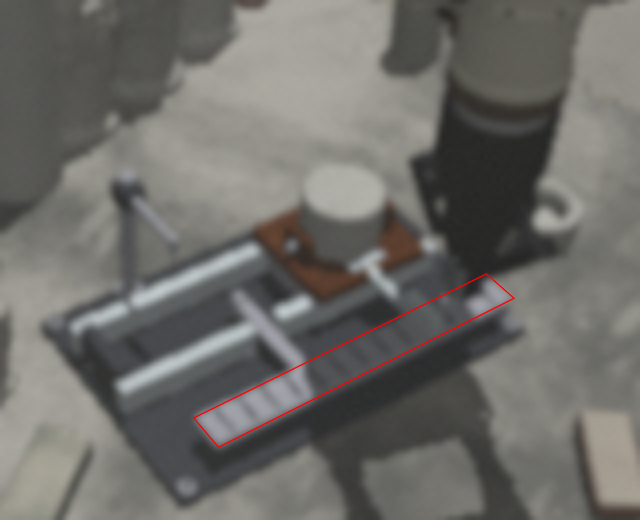

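The closed tips hang above the bar near crop (470,288), clear of the paddle near (425,290). Pressing down.

Emit:
carry_out(steps=[{"dx": 0,"dy": 0,"dz": 0.2,"spin": 0,"jaw": 0},{"dx": 0,"dy": 0,"dz": 0.15,"spin": 0,"jaw": 0},{"dx": 0,"dy": 0,"dz": 0.1,"spin": 0,"jaw": 0},{"dx": 0,"dy": 0,"dz": 0.1,"spin": 0,"jaw": 0},{"dx": 0,"dy": 0,"dz": 0.1,"spin": 0,"jaw": 0},{"dx": 0,"dy": 0,"dz": 0.06,"spin": 0,"jaw": 0},{"dx": 0,"dy": 0,"dz": 0,"spin": 0,"jaw": 0},{"dx": 0,"dy": 0,"dz": 0,"spin": 0,"jaw": 0},{"dx": 0,"dy": 0,"dz": 0,"spin": 0,"jaw": 0}])

```text
time: 5.8
ee_pos: [0.4454, -0.1624, 0.0222]
ee_rot: [0.823, 0.569, 0.0, 0.0]
contact_force: [-1.6, 1.5, 6.8]
grip_width: 0.0002
```

```bash
python3 - <<'E'
from h import *
from bench import vision
info((-.059,-.122,.022))
for n in("scene",):
    f=vision.grab_frame(n)
    draw(f,[],(340,150,110,80),7,f"pics/{n}5.png")
E
```

```text
t 5.8 jig [ -59.5 -121.9   22.2] F [-1.6  1.5  6.8] Fjig [-2.   0.8] grip 0.0002 q [-0.61  0.19  2.03 -0.    0.93 -0.24]
tool x angle in jig deg 89.99 tilt 0.04
units dx dy dz [-0.002  0.014  0.006]
```

View pics/scene5.png

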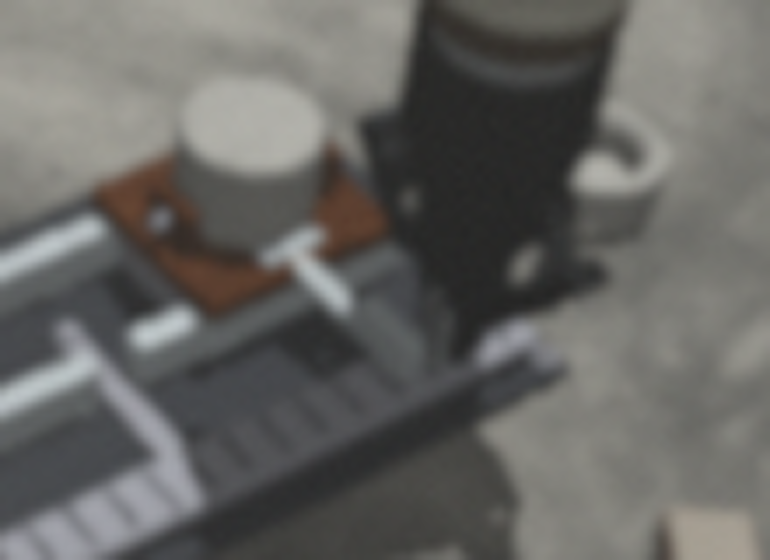

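Emit:
carry_out(steps=[{"dx": 0,"dy": 0,"dz": 0.03,"spin": 0,"jaw": 0},{"dx": 0,"dy": 0,"dz": 0,"spin": 0,"jaw": 0},{"dx": 0,"dy": 0,"dz": 0,"spin": 0,"jaw": 0}])

```text
time: 6.1
ee_pos: [0.4454, -0.1624, 0.0211]
ee_rot: [0.823, 0.569, 0.0, 0.0]
contact_force: [-1.0, 0.7, 8.5]
grip_width: -0.0001
```

```bash
python3 - <<'E'
from h import *
from bench import vision
info()
for n in("scene","top","scene","top"):
    f=vision.grab_frame(n); info()
draw(f,[],ROIT[:4],4,"pics/top6.png")
E
```

```text
t 6.1 jig [ -59.5 -121.9   21.1] F [-1.   0.7  8.5] Fjig [-1.2  0.3] grip -0.0001 q [-0.61  0.19  2.03 -0.    0.92 -0.24]
tool x angle in jig deg 89.99 tilt 0.05
t 6.15 jig [ -59.5 -121.9   21.1] F [-1.1  0.4  6.8] Fjig [-1.1 -0. ] grip -0.0001 q [-0.61  0.19  2.03 -0.    0.92 -0.24]
tool x angle in jig deg 89.99 tilt 0.05
t 6.2 jig [ -59.5 -121.9   21.1] F [-0.9  0.9  8.7] Fjig [-1.1  0.5] grip -0.0002 q [-0.61  0.19  2.03 -0.    0.92 -0.24]
tool x angle in jig deg 89.99 tilt 0.05
t 6.25 jig [ -59.5 -121.9   21.1] F [-0.8  0.7  8.3] Fjig [-1.   0.4] grip 0.0 q [-0.61  0.19  2.03 -0.    0.92 -0.24]
tool x angle in jig deg 89.99 tilt 0.05
t 6.3 jig [ -59.5 -121.9   21.1] F [0.2 0.3 7.9] Fjig [0.1 0.3] grip 0.0001 q [-0.61  0.19  2.03 -0.    0.92 -0.24]
tool x angle in jig deg 89.99 tilt 0.05
```

View pics/top6.png

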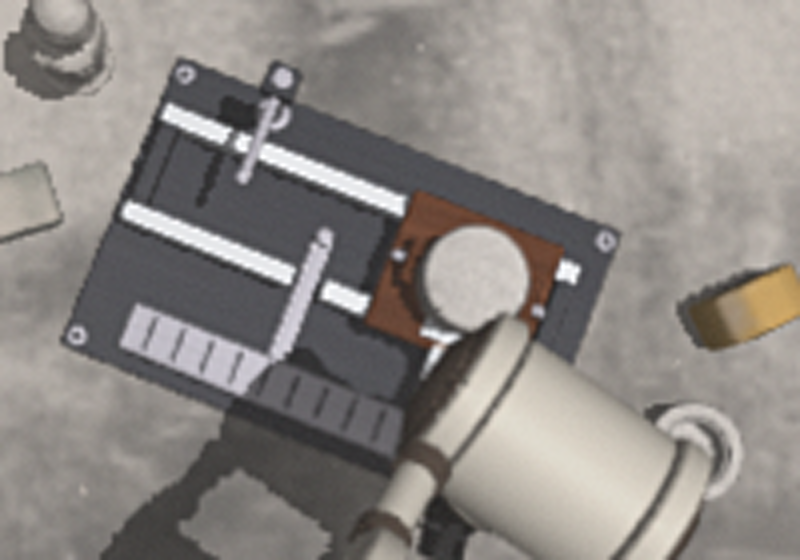

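Mean force ≈ 8 N, and both the pose and the shift of the plunger arm in the picture say the bar is down. I add 1 mm and start pushing slowly.

Emit:
carry_out(steps=[{"dx": 0,"dy": 0,"dz": 0.03,"spin": 0,"jaw": 0},{"dx": 0.08,"dy": 0,"dz": 0,"spin": 0,"jaw": 0},{"dx": 0.08,"dy": 0,"dz": 0,"spin": 0,"jaw": 0},{"dx": 0.08,"dy": 0,"dz": 0,"spin": 0,"jaw": 0},{"dx": 0.08,"dy": 0,"dz": 0,"spin": 0,"jaw": 0},{"dx": 0.08,"dy": 0,"dz": 0,"spin": 0,"jaw": 0},{"dx": 0.08,"dy": 0,"dz": 0,"spin": 0,"jaw": 0},{"dx": 0.08,"dy": 0,"dz": 0,"spin": 0,"jaw": 0},{"dx": 0.08,"dy": 0,"dz": 0,"spin": 0,"jaw": 0}])

```text
time: 7.05
ee_pos: [0.4551, -0.1406, 0.0206]
ee_rot: [0.822, 0.569, -0.001, 0.003]
contact_force: [-2.7, -6.9, 7.7]
grip_width: -0.0001
```

```bash
python3 - <<'E'
from h import *
from bench import vision
info((-.0585,.043,.020))
E
```

```text
t 7.05 jig [-58.1 -98.1  20.6] F [-2.7 -6.9  7.7] Fjig [-0.1 -7.4] grip -0.0001 q [-0.55  0.19  2.02 -0.    0.92 -0.19]
tool x angle in jig deg 90.03 tilt 0.3
units dx dy dz [ 3.526e+00 -7.000e-03  2.000e-03]
```

Emit:
carry_out(steps=[{"dx": 0.1,"dy": 0,"dz": 0,"spin": 0,"jaw": 0},{"dx": 0.1,"dy": 0,"dz": 0,"spin": 0,"jaw": 0},{"dx": 0.1,"dy": 0,"dz": 0,"spin": 0,"jaw": 0},{"dx": 0.1,"dy": 0,"dz": 0,"spin": 0,"jaw": 0},{"dx": 0.1,"dy": 0,"dz": 0,"spin": 0,"jaw": 0}])

```text
time: 7.47
ee_pos: [0.4624, -0.1219, 0.0206]
ee_rot: [0.822, 0.569, -0.0, 0.003]
contact_force: [-0.8, -8.5, 7.1]
grip_width: -0.0
```

```bash
python3 - <<'E'
from h import *
from bench import vision
f=vision.grab_frame("top");draw(f,[],ROIT[:4],4,"pics/top7.png")
f=vision.grab_frame("scene");draw(f,[],(290,120,160,130),4,"pics/scene7.png")
info((-.0585,.043,.020))
E
```

```text
t 7.57 jig [-57.9 -77.3  20.6] F [-0.8 -4.4  8.2] Fjig [ 0.8 -4.4] grip 0.0001 q [-0.51  0.2   2.02 -0.    0.92 -0.15]
tool x angle in jig deg 90.04 tilt 0.28
units dx dy dz [ 3.008 -0.012  0.008]
```

View pics/scene7.png

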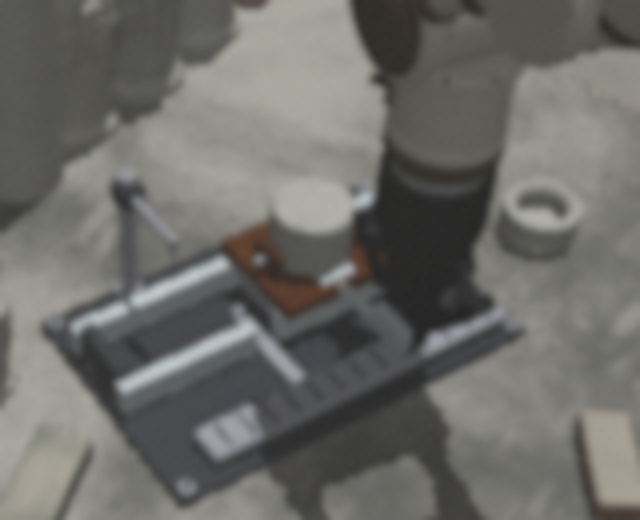

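View pics/top7.png

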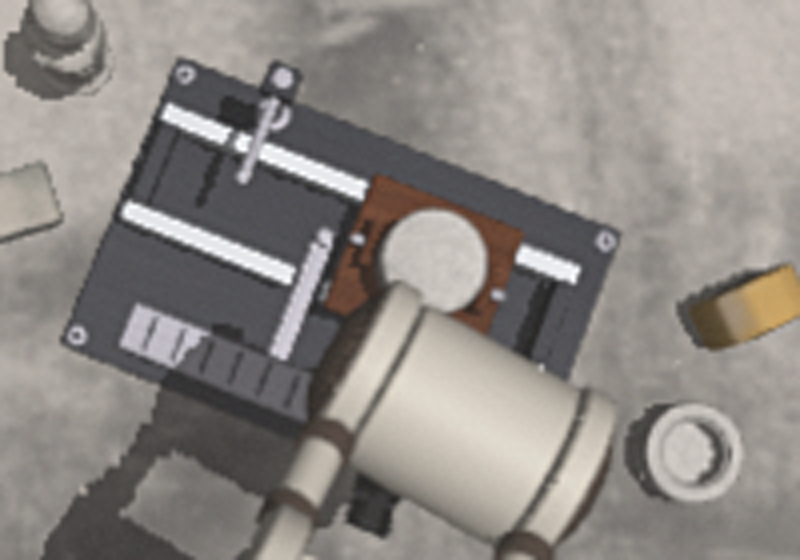

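The sled moves with the fingers (its deck corner went from 418 to 373 in the crop, ≈ 25 mm). I continue.

Emit:
carry_out(steps=[{"dx": 0.08,"dy": 0,"dz": 0,"spin": 0,"jaw": 0},{"dx": 0.1,"dy": 0,"dz": 0,"spin": 0,"jaw": 0},{"dx": 0.1,"dy": 0,"dz": 0,"spin": 0,"jaw": 0},{"dx": 0.1,"dy": 0,"dz": 0,"spin": 0,"jaw": 0},{"dx": 0.1,"dy": 0,"dz": 0,"spin": 0,"jaw": 0},{"dx": 0.1,"dy": 0,"dz": 0,"spin": 0,"jaw": 0}])

```text
time: 8.07
ee_pos: [0.4708, -0.1002, 0.0207]
ee_rot: [0.822, 0.569, -0.0, 0.003]
contact_force: [-2.4, -8.5, 7.5]
grip_width: -0.0
```

```bash
python3 - <<'E'
from h import *
info((-.0585,.043,.020))
E
```

```text
t 8.07 jig [-57.7 -54.7  20.7] F [-2.4 -8.5  7.5] Fjig [ 0.8 -8.8] grip -0.0 q [-0.46  0.2   2.01 -0.    0.92 -0.1 ]
tool x angle in jig deg 90.03 tilt 0.33
units dx dy dz [ 2.443 -0.018  0.008]
```

Past the plunger's first blocking point with no rise in force. Next stretch.

Emit:
carry_out(steps=[{"dx": 0.1,"dy": 0,"dz": 0.01,"spin": 0,"jaw": 0},{"dx": 0.1,"dy": 0,"dz": 0,"spin": 0,"jaw": 0},{"dx": 0.1,"dy": 0,"dz": 0,"spin": 0,"jaw": 0},{"dx": 0.1,"dy": 0,"dz": 0,"spin": 0,"jaw": 0},{"dx": 0.1,"dy": 0,"dz": 0,"spin": 0,"jaw": 0},{"dx": 0.1,"dy": 0,"dz": 0,"spin": 0,"jaw": 0},{"dx": 0.1,"dy": 0,"dz": 0,"spin": 0,"jaw": 0},{"dx": 0.1,"dy": 0,"dz": 0,"spin": 0,"jaw": 0},{"dx": 0.1,"dy": 0,"dz": 0,"spin": 0,"jaw": 0},{"dx": 0.1,"dy": 0,"dz": 0,"spin": 0,"jaw": 0}])

```text
time: 8.9
ee_pos: [0.4852, -0.0627, 0.0204]
ee_rot: [0.822, 0.569, -0.0, 0.003]
contact_force: [-1.3, -7.6, 9.2]
grip_width: 0.0002
```

```bash
python3 - <<'E'
from h import *
info((-.0585,.043,.020))
E
```

```text
t 8.9 jig [-57.6 -14.5  20.4] F [-1.3 -7.6  9.2] Fjig [ 1.5 -7.6] grip 0.0002 q [-0.37  0.22  1.99 -0.    0.93 -0.01]
tool x angle in jig deg 90.03 tilt 0.32
units dx dy dz [ 1.439 -0.023  0.005]
```

Emit:
carry_out(steps=[{"dx": 0.1,"dy": 0,"dz": 0,"spin": 0,"jaw": 0},{"dx": 0.1,"dy": 0,"dz": 0,"spin": 0,"jaw": 0},{"dx": 0.1,"dy": 0,"dz": 0,"spin": 0,"jaw": 0},{"dx": 0.1,"dy": 0,"dz": 0,"spin": 0,"jaw": 0},{"dx": 0.1,"dy": 0,"dz": 0,"spin": 0,"jaw": 0},{"dx": 0.1,"dy": 0,"dz": 0,"spin": 0,"jaw": 0},{"dx": 0.1,"dy": 0,"dz": 0,"spin": 0,"jaw": 0},{"dx": 0.1,"dy": 0,"dz": 0,"spin": 0,"jaw": 0},{"dx": 0.1,"dy": 0,"dz": 0,"spin": 0,"jaw": 0},{"dx": 0.1,"dy": 0,"dz": 0,"spin": 0,"jaw": 0}])

```text
time: 9.73
ee_pos: [0.4992, -0.0251, 0.0203]
ee_rot: [0.823, 0.569, -0.0, 0.003]
contact_force: [-1.6, -7.9, 9.2]
grip_width: -0.0001
```

```bash
python3 - <<'E'
from h import *
info((-.0585,.043,.020))
E
```

```text
t 9.73 jig [-57.7  25.6  20.3] F [-1.6 -7.9  9.2] Fjig [ 1.3 -7.9] grip -0.0001 q [-0.29  0.25  1.96 -0.    0.93  0.07]
tool x angle in jig deg 90.03 tilt 0.29
units dx dy dz [ 0.435 -0.019  0.006]
```

17 mm to the expected stop. Smaller steps.

Emit:
carry_out(steps=[{"dx": 0.08,"dy": 0,"dz": 0,"spin": 0,"jaw": 0},{"dx": 0.08,"dy": 0,"dz": 0,"spin": 0,"jaw": 0},{"dx": 0.06,"dy": 0,"dz": 0,"spin": 0,"jaw": 0},{"dx": 0.05,"dy": 0,"dz": 0,"spin": 0,"jaw": 0},{"dx": 0.05,"dy": 0,"dz": 0,"spin": 0,"jaw": 0}])

```text
time: 10.15
ee_pos: [0.5037, -0.013, 0.0203]
ee_rot: [0.822, 0.569, 0.0, 0.002]
contact_force: [-2.6, -7.5, 8.2]
grip_width: -0.0004
```

```bash
python3 - <<'E'
from h import *
info((-.0585,.043,.020))
E
```

```text
t 10.15 jig [-57.8  38.5  20.3] F [-2.6 -7.5  8.2] Fjig [ 0.2 -7.9] grip -0.0004 q [-0.26  0.26  1.95 -0.    0.93  0.1 ]
tool x angle in jig deg 90.03 tilt 0.28
units dx dy dz [ 0.113 -0.017  0.007]
```

Emit:
carry_out(steps=[{"dx": 0.04,"dy": 0,"dz": 0,"spin": 0,"jaw": 0},{"dx": 0.04,"dy": 0,"dz": 0,"spin": 0,"jaw": 0}])

```text
time: 10.32
ee_pos: [0.5048, -0.01, 0.0203]
ee_rot: [0.823, 0.569, 0.0, 0.002]
contact_force: [-1.5, -8.4, 9.0]
grip_width: 0.0002
```

Emit:
carry_out(steps=[{"dx": 0.04,"dy": 0,"dz": 0,"spin": 0,"jaw": 0},{"dx": 0.03,"dy": 0,"dz": 0,"spin": 0,"jaw": 0}])

```text
time: 10.48
ee_pos: [0.5057, -0.0076, 0.0202]
ee_rot: [0.822, 0.569, -0.0, 0.003]
contact_force: [-2.1, -14.6, 10.0]
grip_width: 0.0002
```

```bash
python3 - <<'E'
from h import *
info((-.0585,.043,.020))
E
```

```text
t 10.48 jig [-57.9  44.2  20.2] F [ -2.1 -14.6  10. ] Fjig [  3.2 -14.4] grip 0.0002 q [-0.25  0.26  1.94 -0.    0.94  0.11]
tool x angle in jig deg 90.05 tilt 0.29
units dx dy dz [-0.03  -0.016  0.006]
```

Emit:
carry_out(steps=[{"dx": 0.02,"dy": 0,"dz": 0,"spin": 0,"jaw": 0},{"dx": 0,"dy": 0,"dz": 0,"spin": 0,"jaw": 0},{"dx": 0,"dy": 0,"dz": 0,"spin": 0,"jaw": 0}])

```text
time: 10.73
ee_pos: [0.5057, -0.0077, 0.0203]
ee_rot: [0.822, 0.569, -0.001, 0.003]
contact_force: [-3.8, -11.9, 11.1]
grip_width: -0.0002
```

```bash
python3 - <<'E'
from h import *
from bench import vision
f=vision.grab_frame("top");draw(f,[(box(-.005,.085,.01,.11,.046),(255,0,255))],ROIT[:4],4,"pics/top8.png")
f=vision.grab_frame("scene");draw(f,[],(290,120,160,130),4,"pics/scene8.png")
info()
E
```

```text
t 10.83 jig [-57.8  44.2  20.3] F [ -4.5 -12.3  10.1] Fjig [  0.1 -13.1] grip 0.0001 q [-0.25  0.26  1.94 -0.01  0.94  0.11]
tool x angle in jig deg 90.04 tilt 0.33
```

View pics/top8.png

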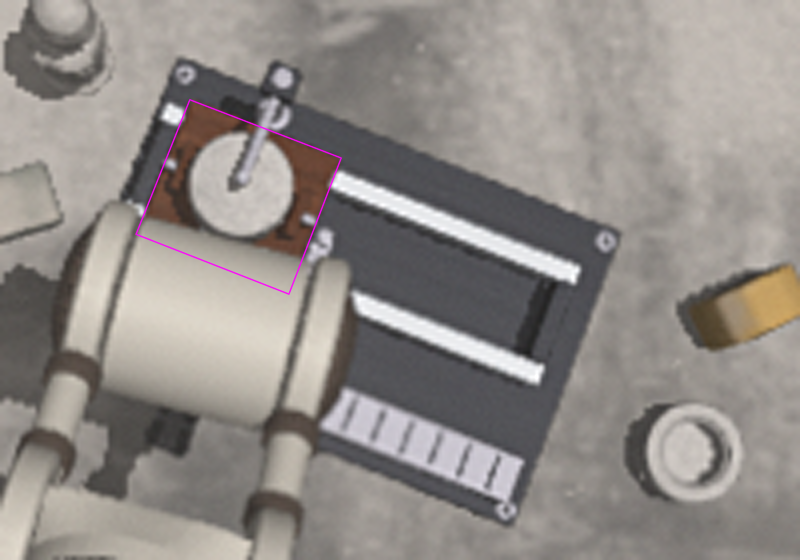

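View pics/scene8.png

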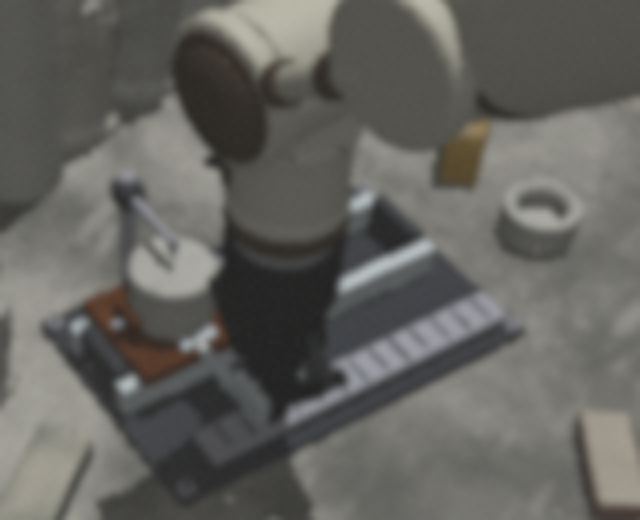

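The deck matches the home outline, the cap is under the scriber, and the tool has stopped moving under more push. It's home. Lifting straight off.

Emit:
carry_out(steps=[{"dx": -0.02,"dy": 0,"dz": 0,"spin": 0,"jaw": 0},{"dx": 0,"dy": 0,"dz": -0.1,"spin": 0,"jaw": 0},{"dx": 0,"dy": 0,"dz": -0.15,"spin": 0,"jaw": 0},{"dx": 0,"dy": 0,"dz": -0.2,"spin": 0,"jaw": 0},{"dx": 0,"dy": 0,"dz": -0.3,"spin": 0,"jaw": 0},{"dx": 0,"dy": 0,"dz": -0.5,"spin": 0,"jaw": 0},{"dx": 0,"dy": 0,"dz": -0.7,"spin": 0,"jaw": 0},{"dx": 0,"dy": 0,"dz": -0.7,"spin": 0,"jaw": 0},{"dx": 0,"dy": 0,"dz": -0.6,"spin": 0,"jaw": 0},{"dx": 0,"dy": 0,"dz": -0.3,"spin": 0,"jaw": 0}])

```text
time: 11.67
ee_pos: [0.5054, -0.0056, 0.1637]
ee_rot: [0.823, 0.568, 0.001, 0.001]
contact_force: [0.2, -0.3, -0.5]
grip_width: -0.0003
```

Emit:
carry_out(steps=[{"dx": -0.4,"dy": -0.3,"dz": 0,"spin": 0,"jaw": 0},{"dx": -0.7,"dy": -0.4,"dz": 0,"spin": 0,"jaw": 0},{"dx": -0.8,"dy": -0.4,"dz": 0,"spin": 0,"jaw": 0},{"dx": -0.8,"dy": -0.4,"dz": 0,"spin": 0,"jaw": 0},{"dx": -0.8,"dy": -0.4,"dz": 0,"spin": 0,"jaw": 0},{"dx": -0.8,"dy": -0.4,"dz": 0,"spin": 0,"jaw": 0},{"dx": -0.5,"dy": -0.3,"dz": 0,"spin": 0,"jaw": 0},{"dx": 0,"dy": 0,"dz": 0,"spin": 0,"jaw": 0},{"dx": 0,"dy": 0,"dz": 0,"spin": 0,"jaw": 0}])

```text
time: 12.42
ee_pos: [0.3382, -0.1484, 0.1601]
ee_rot: [0.824, 0.567, 0.0, -0.001]
contact_force: [0.2, 0.5, -0.2]
grip_width: -0.0002
```

```bash
python3 - <<'E'
from h import *
from bench import vision
pol=[(box(-.005,.085,.01,.11,.046),(255,0,255)),(box(-.073,-.043,-.163,.097,.036),(0,0,255)),(box(-.073,-.043,-.163,.097,.020),(0,255,255)),(box(-.076,-.04,.054,.064,.059),(255,255,0))]
f=vision.grab_frame("top");draw(f,pol,ROIT[:4],4,"pics/top9.png")
f=vision.grab_frame("scene");draw(f,pol,ROIS[:4],5,"pics/scene9.png")
info()
E
```

```text
t 12.52 jig [-164.1 -145.6  160.4] F [-0.6  0.4  0.2] Fjig [-0.7  0.2] grip -0.0001 q [-0.74 -0.35  2.21  0.    1.28 -0.38]
tool x angle in jig deg 89.99 tilt 0.06
```

View pics/top9.png

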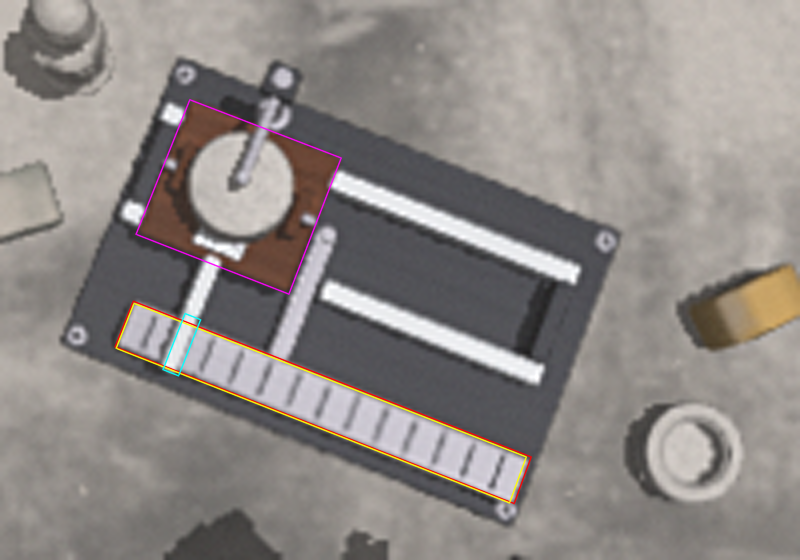

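View pics/scene9.png

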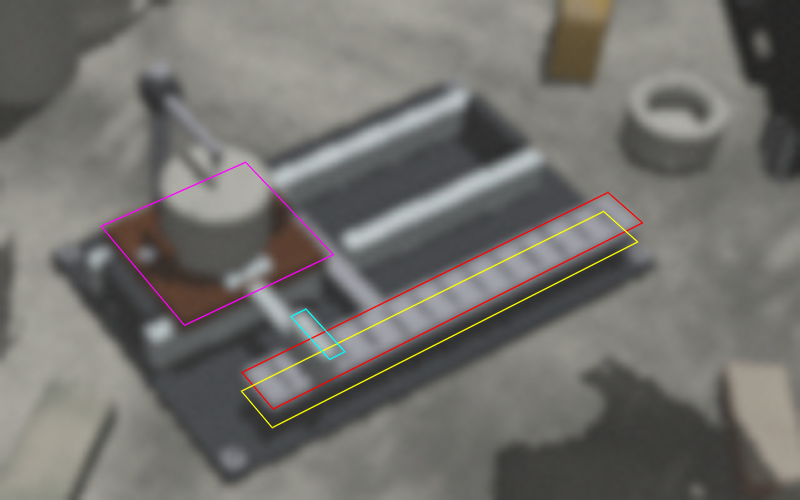

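The bar sits on the red "up" outline, not the yellow "down" one. The plunger arm stands just behind the deck, the deck and paddle are on their home outlines, and the bystanders are at the same pixels as before.

```bash
python3 -c "
from bench import sign_off
print(sign_off())"
```

```text
the job is handed in; nothing more can be done
None
```

The sled is home under the scriber and locked, as far as the pictures and force readings show. The job is handed in; `sign_off` gives no verdict.

With closed fingertips I pressed the release bar down and held it there while pushing the sled by its paddle to the end stop. I then lifted off and moved clear.

- **At the end stop:** the push force rose from about 8 N to 14 N, then the tool stopped moving under more push. The highest reading I saw was well under the 40 N limit. The measured position agrees with full travel to about 1–2 mm.
- **After lifting off:** the bar matches the "up" outline in both cameras, and the plunger arm stands just behind the deck. The cap is under the scriber, the stones, figure and tape measure visible in the crops had not moved, and the force on the tool is about 0.
- **Time:** about 12.5 s of the 40 s allowed.

**What disagreed:**
- The middle of the bar is about 33 mm off the jig's y = 0. I corrected for this using the plunger, end stop and scriber post.
- The force while holding the bar down read about 8 N, where the tool's height implied about 9.5 N. The bar was clearly down either way.
- My first gripper orientation would have met the paddle with a slanted finger, so I turned the gripper by 90° before touching anything.

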